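# Pack the old door lock set into its tray

## Robot

A 6-joint arm with a two-finger parallel gripper is mounted at the origin on the work surface. World frame = base frame: x ahead of the robot, y to its left, z up, the work surface at z = 0. Lengths are in mm, angles in degrees, forces in N, time in s.
With the tool pointing down it reaches from about 325 to 925 mm from the base axis. Payload 3.1 kg.
Tool frame: the origin (TCP) lies at the very end of the fingers, on their centre line; the grasp point (between the pads) lies grasp_offset behind it (grasp_offset is the distance from the TCP to the grasp point, in mm); z points along the fingers, y is the line along which they close (so a half turn about z gives the same grasp; the last joint's range is limited). The gripper opens to 85 mm and grips with 20 to 120 N. Pads are 22 mm wide; open, the fingers measure 114 mm over their backs; the gripper's body (76 mm by 85 mm) begins 54 mm behind the grasp point. The pads swing forward as they close: fully open they stand 13 mm farther back than shut.
Start: joints at [-71.746, 12.427, 92.441, -0, 75.132, -6.429], TCP at [261.02, -567.898, 231.3] pointing down, gripper open.
Joint ranges: [-157.48, 157.48], [-44.54, 120.13], [17.64, 146.25], [-64.5, 244.5], [7.68, 150.69], [-147.95, 147.95]. Speed limits (degrees/s): [159.86, 159.86, 180, 180, 180, 180].

## Interface

Orientations are given as [roll, pitch, yaw] about the fixed x, y, z axes, in that order (R = Rz(yaw) Ry(pitch) Rx(roll)).
In Python, from station import * gives the robot as it stands. Calls block until the motion is done:
- goto(position, orientation): joint-space move of the TCP to a pose.
- move_l(position, attitude=None, speed=150): straight line of the TCP; attitude=None keeps the orientation; speed is the mean speed in mm/s.
- move_j(angles): joint-space move.
- grip(opening, squeeze=None): finger opening in mm; squeeze is the grip in N (None keeps the last); returns when the fingers have stopped.
- wait(seconds).
- solve_ik(position, orientation): joint angles nearest the present ones, or None.
- get_obs(): the state.
- get_image(name): name is "side" or "top" or "wrist"; returns the picture (420x560x3 uint8, red, green, blue); there is no depth.
- get_calibration(name): a dict with "fx", "fy", "cx", "cy" (pixels), "R" (3x3) and "t" (3): a world point X has camera coordinates R X + t; the wrist camera has in their place "mount" (4x4, takes a point from camera to tool coordinates, whose origin is the TCP and whose axes are the flange's). Camera axes: x right, y down, z forward; pixel columns grow to the right and rows downward; lengths in mm; the calibration is good to about 2 mm. A picture is of the moment at which its call begins: read the wrist's pose just before it. get_calibration takes no time and is no camera call.
A pose or a line that the arm cannot do raises Unreachable and nothing moves.
- sign_off(): hands the job in; it is judged then, once.
Trained networks look in the newest picture that a camera, given by its name, has taken for a name from the list of things; names that differ only in an ending like _2 or _b are one class to them, and where a whole thing is asked for, a point or a joint stands for the part that bears it (a point fixed in the world has none). Each returns a list of dicts, best first, with "score" (0 to 1); they miss things now and then, are a little off and sometimes report something else, mostly with a low value. They report only what shows in the picture. A call takes as long as a camera call. They do not tell look-alikes from the thing itself.
- spot_in(name, camera): "extent" ([centre column, centre row, width, height] in pixels, round what is visible of it).
- regions_of(name, camera): "region" (420x560 bool, what is visible of it) and "extent" ([centre column, centre row, width, height] in pixels, round what is visible of it).
The state is a dict: "t": time; "joint_pos": joint angles; "qvel": joint speeds; "effort": joint torques, N m; "tcp_pos": TCP position; "ee_rot": TCP orientation; "wrist_force": force on the tool from outside, world axes, zero at the start; "moment": the same for the moment, N m; "grip_width": finger opening in mm; "grip_force": force on a finger pad.
Only numpy, scipy, OpenCV 4.12 (cv2) and the standard library are available. Lean on these libraries where they do the work, as an engineer would, in place of code of your own. Each camera call takes 0.05 s, during which the arm holds its last target. There are 200 camera calls.

## Task

Pack the old door lock set into its open carton tray as one neat stack, setting down one part at a time: first the long back plate flat in the middle of the tray, then the lock case on it, then the strike plate on the lock case, and last the round knob standing upright on the strike plate. Centre each part on the one below, with the long parts running the same way as the tray's long side. Leave the plug box, the screwdriver and the tape measure where they are.

Things in the scene. Friction and masses are not known exactly. Their poses are not given: they have to be found in the camera images.
- tray: Open carton tray of brown cardboard, fixed to the desk: 220 mm (its x) by 170 mm (its y), rim 12 mm high, walls and floor 4 mm thick, empty at the start. Origin: centre of its underside, so the inner floor is 4 mm above it. z up.
- backplate: Long back plate of a door handle, a flat steel bar 160 mm (x) by 58 mm (y) by 10 mm thick (z) with flush dark keyhole marks. Loose, about 0.3 kg, lies flat on the desk. Origin: centre of its underside, z up.
- lockcase: Mortise lock case: flat steel box 104 mm (x) by 50 mm (y) by 18 mm high (z); at its +x end a brass strip 4 mm thick, 70 mm wide in y and 18 mm high, and beyond that a brass latch that sticks out 10 mm more. Loose, about 0.4 kg, lies flat. Origin: centre of the underside of the 104 x 50 mm steel box, z up. The part is centred when this box is.
- strike: Strike plate, the small steel plate 85 mm (x) by 36 mm (y) by 10 mm thick (z) with two flush dark rectangular marks. Loose, about 0.15 kg, lies flat. Origin: centre of its underside, z up.
- knob: Round aluminium door knob standing on its flange: flange 42 mm across and 8 mm high, neck 20 mm across, grip 32 mm across from 25 to 34 mm above the underside, 40 mm high in all. Loose, about 0.12 kg. Origin: centre of the flange's underside, z up along its axis.
- plugbox: Bystander: small closed cardboard box, 45 mm (x) by 70 mm (y) by 35 mm high, beyond the tray. Loose; leave it alone. Origin: centre of its underside.
- driver: Bystander: screwdriver lying along its x near the right edge of the work area. Loose; leave it alone. Origin: on its underside.
- tape: Bystander: black tape measure standing on edge, 66 mm (x) by 36 mm (y) by 62 mm high, beyond the tray. Loose; leave it alone. Origin: centre of its underside.
Mind the look-alikes: they are no part of the job. Of the things that look like the knob, the largest one is meant.

How it is judged:
By the outcome, as a careful person would: the job done as asked, in the order asked, and still so for the second after the job is handed in, with the robot touching nothing.
It also fails if it takes over 112 s, if anything falls off the work surface, if the arm or the gripper's body presses on something with over 40 N, if the wrist force passes 120 N, or if a joint passes its speed limit or range.

## Working session

There is one attempt and no reset: what is moved stays moved. The work goes in short steps, each a Python script; the robot and the scene stay as the last script left them, time stands still between calls to the robot, and variables do not carry over. Pictures are saved under pics/ and viewed, at most 14 in all, crops included, and the job is handed in when it is done.

```bash
ls; mkdir -p pics
python3 - <<'E'
from station import *
import cv2,numpy as np
o=get_obs();print(o['t'],o['tcp_pos'],o['ee_rot'])
try: print(grasp_offset)
except Exception as e: print(e)
for c in("top","side"):
    im=get_image(c);cv2.imwrite(f"pics/{c}0.png",im[...,::-1]);K=get_calibration(c)
    print(c,K['fx'],K['cx'],K['cy'],np.round(-np.array(K['R']).T@np.array(K['t'])),np.round(K['R'],2).tolist())
    for n in["tray","backplate","lockcase","strike","knob"]:
        print(n,[(np.round(d['extent']).tolist(),round(d['score'],2)) for d in spot_in(n,c)])
print(get_calibration('wrist'))
E
```

```text
pics
0.0 [ 260.75384947 -567.11275425  229.97851702] [-1.79865390e+02 -1.44301238e-02  2.46820197e+01]
18.700000000000003
top 408.42104472727965 277.99616374677265 212.49272479639694 [ 375.  -87. 1273.] [[0.0, -1.0, -0.01], [-0.99, -0.0, -0.17], [0.17, 0.01, -0.98]]
tray [([413.0, 257.0, 17.0, 48.0], 0.63), ([246.0, 228.0, 59.0, 71.0], 0.62)]
backplate [([358.0, 214.0, 41.0, 52.0], 0.86)]
lockcase [([162.0, 281.0, 23.0, 36.0], 0.83)]
strike [([165.0, 217.0, 23.0, 30.0], 0.79)]
knob [([361.0, 278.0, 15.0, 10.0], 0.57), ([334.0, 278.0, 3.0, 10.0], 0.54)]
side 393.5901862117849 284.334213119329 210.99379460318505 [ 269. -864.  596.] [[0.92, -0.38, 0.01], [-0.2, -0.51, -0.84], [0.32, 0.77, -0.55]]
tray [([254.0, 206.0, 101.0, 48.0], 0.69)]
backplate [([327.0, 283.0, 78.0, 30.0], 0.81)]
lockcase []
strike [([241.0, 162.0, 28.0, 9.0], 0.54)]
knob [([235.0, 307.0, 23.0, 31.0], 0.9), ([234.0, 341.0, 19.0, 21.0], 0.79), ([222.0, 278.0, 9.0, 19.0], 0.58)]
{'fx': 312.88496421529123, 'fy': 312.88496421529123, 'cx': 283.0296810742849, 'cy': 208.9297445370183, 'mount': array([[-1.50368420e-04, -9.47051795e-01, -3.21080792e-01,
         8.19897976e+01],
       [ 9.99999988e-01, -1.50489690e-04, -2.44389793e-05,
        -1.25133038e-01],
       [-2.51743697e-05, -3.21080792e-01,  9.47051807e-01,
        -1.43016186e+02],
       [ 0.00000000e+00,  0.00000000e+00,  0.00000000e+00,
         1.00000000e+00]])}
```

View pics/top0.png

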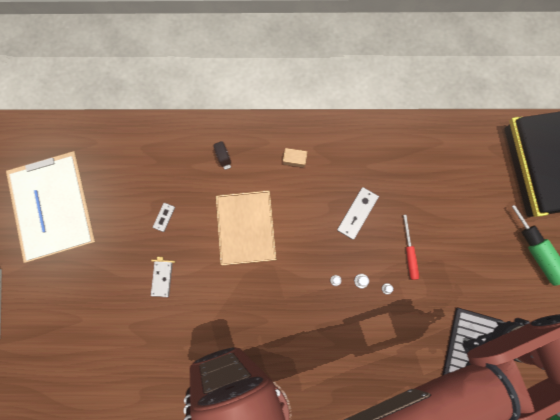

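View pics/side0.png

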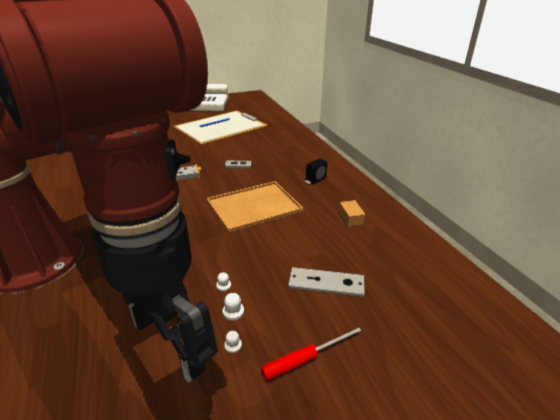

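The top view shows the tray at (246,228), the backplate at (358,213), the lock case at (161,278) and the strike at (164,217). There are three knob-like things at (336,281), (362,281) and (388,289). The middle one looks largest, and a close crop will check that. Next I'll take wrist views from above each part.

```bash
cat > h.py <<'E'
from station import *
import cv2,numpy as np
from scipy.spatial.transform import Rotation as Ro
def cam(c):
    K=get_calibration(c)
    if c!="wrist":
        R=np.array(K['R']);return K,R.T,-R.T@np.array(K['t'])
    o=get_obs();T=np.array(K['mount']);Rt=Ro.from_euler('xyz',o['ee_rot'],degrees=True).as_matrix()
    return K,Rt@T[:3,:3],Rt@T[:3,3]+np.array(o['tcp_pos'])
def pix2w(C,uv,z):
    K,Rw,p=C;uv=np.atleast_2d(uv).astype(float)
    d=np.c_[(uv[:,0]-K['cx'])/K['fx'],(uv[:,1]-K['cy'])/K['fy'],np.ones(len(uv))]@Rw.T
    return (p+d*((z-p[2])/d[:,2])[:,None])[:,:2]
def rect(C,mask,z):
    "centre, (long,short), yaw of long axis, from a mask's largest contour on plane z"
    cs,_=cv2.findContours(mask.astype(np.uint8),cv2.RETR_EXTERNAL,cv2.CHAIN_APPROX_NONE)
    w=pix2w(C,max(cs,key=cv2.contourArea)[:,0],z)
    b=cv2.boxPoints(cv2.minAreaRect(w.astype(np.float32)));e=[b[1]-b[0],b[2]-b[1]]
    l=sorted(e,key=np.linalg.norm)[::-1]
    return b.mean(0),[np.linalg.norm(x) for x in l],(np.degrees(np.arctan2(l[0][1],l[0][0]))+90)%180-90
def hover(xy,yaw=0,z=230):
    "put the wrist camera above xy"
    a=np.radians(yaw);goto([xy[0]-82*np.cos(a),xy[1]-82*np.sin(a),z],[180,0,yaw]);wait(.2)
E
python3 - <<'E'
from h import *
C=cam("top")
P=dict(tray=(246,228,12),back=(358,213,10),lock=(161,279,18),strike=(164,217,10),knob=(362,281,20),kL=(336,281,20),kR=(388,289,20),drv=(410,255,5))
W={k:pix2w(C,v[:2],v[2])[0] for k,v in P.items()}
for k,v in W.items():print(k,v.round(),round(np.hypot(*v)))
for n,k in(("knob","knob"),("backplate","back"),("tray","tray"),("strike","strike"),("lockcase","lock")):
    hover(W[k]);o=cam("wrist");im=get_image("wrist");cv2.imwrite(f"pics/w_{n}.png",im[...,::-1])
    z=dict(knob=34,backplate=10,tray=12,strike=10,lockcase=18)[n]
    for d in regions_of(n,"wrist"):
        c,s,y=rect(o,d['region'],z);print(n,round(d['score'],2),np.round(d['extent']),c.round(1),np.round(s,1),round(y,1))
print(get_obs()['t'])
E
```

```text
tray [546.  31.] 547
back [ 595. -319.] 675
lock [388. 287.] 482
strike [581. 290.] 649
knob [ 385. -323.] 503
kL [ 384. -245.] 456
kR [ 361. -400.] 539
drv [ 465. -476.] 665
knob 0.91 [284. 101.  40.  40.] [ 387.6 -325. ] [37.5 36.7] -46.0
knob 0.83 [211.  98.  32.  35.] [ 388.7 -252.8] [28.  27.9] -48.1
knob 0.61 [350. 120.  30.  27.] [ 366.2 -396.9] [29.3 27.6] -86.8
backplate 0.94 [289.  95. 120. 160.] [ 597.6 -320.6] [159.8  58.9] -31.1
tray 0.67 [274. 101. 178. 199.] [546.9  31.8] [211.3 169.9] 5.8
strike 0.62 [283. 102.  56.  86.] [582.8 290.8] [85.7 36.6] -21.9
lockcase 0.65 [287.  92.  67. 119.] [397.1 285.7] [115.9  68.5] -3.5
7.0667
```

Run:
```python
import cv2,numpy as np
I=[cv2.imread(f"pics/w_{n}.png") for n in("knob","tray","lockcase","strike")]
c=lambda i,x0,x1,y0,y1:cv2.resize(i[y0:y1,x0:x1],(400,300),interpolation=cv2.INTER_CUBIC)
cv2.imwrite("pics/m.png",np.vstack([np.hstack([c(I[0],180,380,30,180),c(I[1],134,414,0,210)]),np.hstack([c(I[2],187,387,17,167),c(I[3],187,387,17,167)])]))
```

```text
(no output)
```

View pics/m.png

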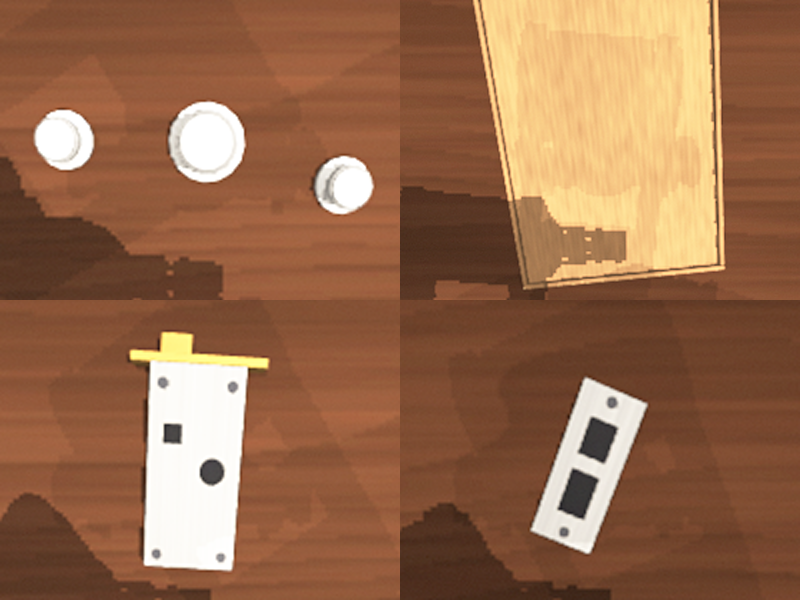

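The largest knob is the middle one, at wrist pixel (284,101), and its flange is clearly bigger than the other two. The tray was cut off at the top of the image, so I'll look again from higher and then pick the backplate.

```bash
cat >> h.py <<'E'
def look(n,xy,z,top,yaw=0,fn=None,save=None):
    hover(xy,yaw,z);C=cam("wrist");im=get_image("wrist")
    if save:cv2.imwrite(f"pics/{save}.png",im[...,::-1])
    d=regions_of(n,"wrist")
    uv0=min(d,key=lambda q:np.linalg.norm(pix2w(C,q['extent'][:2],top)[0]-xy)) if d else None
    return C,im,uv0
def pick(xy,yaw,open_,z,squeeze=50,lift=120):
    "guarded descent to TCP height z, grip, lift"
    grip(open_);goto([*xy,lift],[180,0,yaw]);move_l([*xy,z+12],speed=120);wait(.1)
    f0=get_obs()['wrist_force'][2];h=z+12
    while h>z:
        h=max(z,h-2);move_l([*xy,h],speed=40)
        f=get_obs()['wrist_force'][2]-f0
        if f>5: print("contact at",h,f);h+=1.5;move_l([*xy,h],speed=40);break
    grip(0,squeeze);o=get_obs();print("grip",o['grip_width'],o['grip_force'],o['tcp_pos'],o['wrist_force'])
    move_l([*xy,lift],speed=120);o=get_obs();print("lifted",o['grip_width'],o['wrist_force'],o['t']);return h
def place(xy,yaw,z,open_,lift=150,via=150):
    goto([*xy,via],[180,0,yaw]);move_l([*xy,z+15],speed=120);wait(.2);f0=get_obs()['wrist_force'][2];h=z+8;move_l([*xy,h],speed=60)
    while h>z-3:
        h-=1;move_l([*xy,h],speed=30);f=get_obs()['wrist_force'][2]-f0
        if f>4:break
    o=get_obs();print("touch at",h,"nominal",z,f,o['tcp_pos'])
    grip(open_);wait(.1);move_l([*xy,h+40],speed=80);move_l([*xy,lift],speed=200);print("t",get_obs()['t'])
E
python3 - <<'E'
from h import *
C,im,d=look("tray",np.array([546,31]),300,12,save="tray2")
c,s,y=rect(C,d['region'],12);print("tray",c,s,y,d['extent'])
h=pick([597.6,-320.6],-31.1,72,-3);print(h)
E
```

```text
tray [551.2014    31.916557] [np.float32(221.17697), np.float32(172.0103)] 5.7765503 [277.9, 94.2, 148.5, 182.2]
grip 56.24453285396751 55.42428731918335 [ 598.03705876 -320.90806152   -2.4589513 ] [-0.1023109   0.09123369  1.48306092]
lifted 56.215775389471425 [-0.54500974 -0.46408934 -2.42171745] 14.5
-3
```

Run:
```python
from h import *
place([551.2,31.9],5.8,1,72)
C,im,d=look("backplate",np.array([551,32]),300,14,save="b1")
if d: print("bp",rect(C,d['region'],14))
for d in regions_of("tray","wrist"): print("tray",rect(C,d['region'],12))
m=(im.min(2)>140)&(im.max(2).astype(int)-im.min(2)<40);m[:,:150]=0;m[:,400:]=0
print("white",rect(C,m,14))
C,im,_=look("lockcase",np.array([392,287]),230,18,save="l1")
m=((im.min(2)>140)&(im.max(2).astype(int)-im.min(2)<40)).astype(np.uint8);m=cv2.morphologyEx(m,cv2.MORPH_CLOSE,np.ones((9,9)))
print("lock",rect(C,m,18),get_obs()['t'])
```

```text
touch at 1 nominal 1 4.206575668455709 [551.38363546  31.89032779   1.48611621]
t 21.3167
bp (array([550.93854 ,  30.938255], dtype=float32), [np.float32(159.11487), np.float32(57.788456)], np.float32(5.8008423))
tray (array([551.5519  ,  31.451965], dtype=float32), [np.float32(220.36688), np.float32(170.96909)], np.float32(5.8757935))
white (array([550.4398  ,  31.829319], dtype=float32), [np.float32(158.28214), np.float32(57.12604)], np.float32(5.691124))
lock (array([390.31342, 286.43353], dtype=float32), [np.float32(104.01269), np.float32(50.17223)], np.float32(-3.3418503)) 23.8583
```

View pics/b1.png

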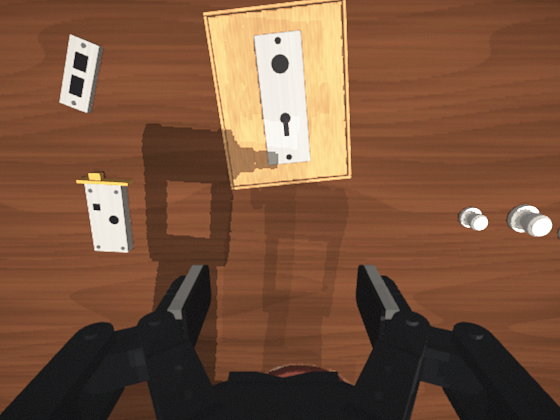

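The backplate is flat, aligned and within about 1 mm of the tray's centre at (282,97). Lock case next.

```bash
cat >> h.py <<'E'
def white(C,im,top,xy,r):
    m=((im.min(2)>140)&(im.max(2).astype(int)-im.min(2)<40)).astype(np.uint8)
    m=cv2.morphologyEx(m,cv2.MORPH_CLOSE,np.ones((9,9)))
    v,u=np.mgrid[:420,:560];w=pix2w(C,np.c_[u.ravel(),v.ravel()],top).reshape(420,560,2)
    m[np.linalg.norm(w-xy,axis=2)>r]=0
    return rect(C,m,top)
E
python3 - <<'E'
from h import *
pick([390.3,286.4],-3.3,66,1,60)
place([550.8,31.5],5.75,15,62)
C,im,d=look("lockcase",np.array([551,32]),230,32,save="l2")
m=((im.min(2)>140)&(im.max(2).astype(int)-im.min(2)<40)).astype(np.uint8)
print(rect(C,d['region'],32) if d else 0, white(C,im,32,[551,32],60), white(C,im,14,[551,32],95))
E
```

```text
grip 48.54032367691407 64.73437428474426 [390.75560635 286.77776579   1.4320821 ] [0.05740667 1.64803738 2.56284598]
lifted 48.43701853499949 [-0.3407386   0.93698291 -4.58100384] 28.7667
touch at 15 nominal 15 4.970938692535233 [551.01480322  31.49434707  15.47406849]
t 35.2
(array([556.9296 ,  36.30687], dtype=float32), [np.float32(116.32491), np.float32(68.77645)], np.float32(0.06890106)) (array([550.9988 ,  31.74918], dtype=float32), [np.float32(119.85019), np.float32(54.298687)], np.float32(5.667137)) (array([550.4519  ,  31.775524], dtype=float32), [np.float32(158.30191), np.float32(57.1892)], np.float32(5.750183))
```

View pics/l2.png

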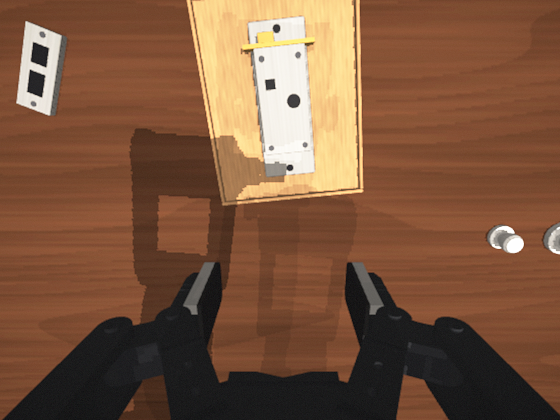

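```bash
cat >> h.py <<'E'
def rectify(C,im,z,xy,yaw,hx,hy,s=4):
    "metric view: right = part x, up = part y, s px/mm"
    K,Rw,p=C;g=np.mgrid[0:2*hy*s,0:2*hx*s];lx=g[1]/s-hx;ly=hy-g[0]/s;a=np.radians(yaw)
    X=np.stack([xy[0]+lx*np.cos(a)-ly*np.sin(a),xy[1]+lx*np.sin(a)+ly*np.cos(a),np.full(lx.shape,float(z))],-1)
    q=(X-p)@Rw;return cv2.remap(im,(q[...,0]/q[...,2]*K['fx']+K['cx']).astype(np.float32),(q[...,1]/q[...,2]*K['fy']+K['cy']).astype(np.float32),cv2.INTER_CUBIC)
E
python3 - <<'E'
from h import *
C=cam("wrist");im=get_image("wrist")
a=[rectify(C,im,z,[551,31.6],5.75,100,36) for z in(32,14)]
for i in a:
    for x in(-80,-52,0,52,80):cv2.line(i,(int((100+x)*4),0),(int((100+x)*4),12),(0,0,255),1)
    for y in(-29,-25,0,25,29):cv2.line(i,(0,int((36-y)*4)),(12,int((36-y)*4)),(0,0,255),1)
cv2.imwrite("pics/r1.png",np.vstack(a)[...,::-1])
E
```

```text
(no output)
```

View pics/r1.png

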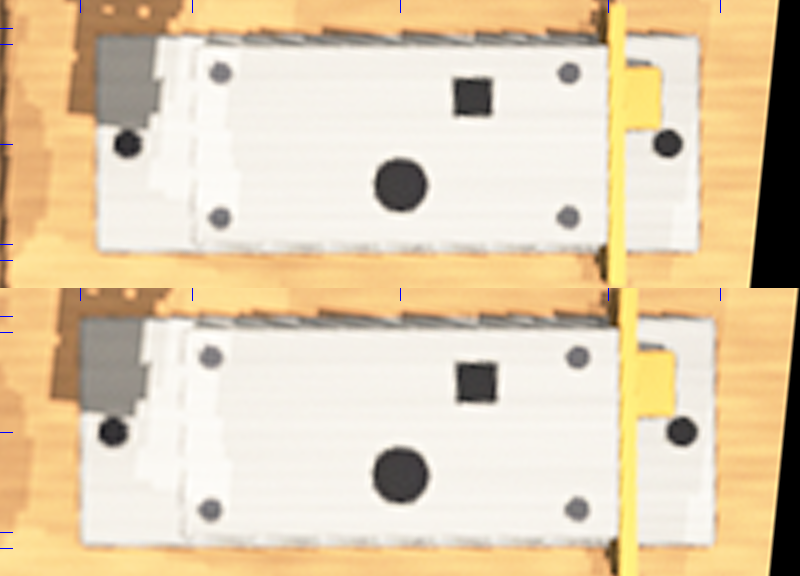

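The lock case sits centred on the plate to within about 1 mm: its box runs 195–608 px, against 80–715 px for the plate (4 px/mm). Strike next, then the knob hover.

Run:
```python
from h import *
pick([582.8,290.8],-21.9,54,1.5,50)
place([550.9,31.6],5.75,33.5,50)
C,im,d=look("strike",np.array([551,32]),230,42,save="s2")
print(rect(C,d['region'],42) if d else 0)
a=[rectify(C,im,z,[551,31.6],5.75,100,36) for z in(42,32)]
for i in a:
    for x in(-52,-42.5,0,42.5,52):cv2.line(i,(int((100+x)*4),0),(int((100+x)*4),12),(0,0,255),1)
    for y in(-25,-18,0,18,25):cv2.line(i,(0,int((36-y)*4)),(12,int((36-y)*4)),(0,0,255),1)
cv2.imwrite("pics/r2.png",np.vstack(a)[...,::-1])
C,im,_=look("knob",np.array([387,-325]),200,8,save="k1")
print("knob",white(C,im,8,[387,-325],35),[np.round(q['extent'],1) for q in regions_of("knob","wrist")],get_obs()['t'])
```

```text
grip 34.33134268068318 50.628308057785034 [583.16727443 290.94560871   1.85903822] [ 0.07648741 -0.13476174  2.00022635]
lifted 34.03429850948468 [ 0.10564855 -0.28081602 -1.54335805] 41.5667
touch at 32.5 nominal 33.5 8.402107566926192 [551.1482339   31.60551239  33.79931833]
t 47.9
(array([551.52795 ,  31.336113], dtype=float32), [np.float32(85.50511), np.float32(37.199886)], np.float32(5.81398))
knob (array([ 386.68124, -324.44   ], dtype=float32), [np.float32(41.430065), np.float32(40.650272)], np.float32(1.264122)) [array([204.4, 103.1,  34.9,  32.7]), array([355.3, 127. ,  34.2,  28.6]), array([284.8, 105.2,  41.2,  45.2])] 50.55
```

View pics/r2.png

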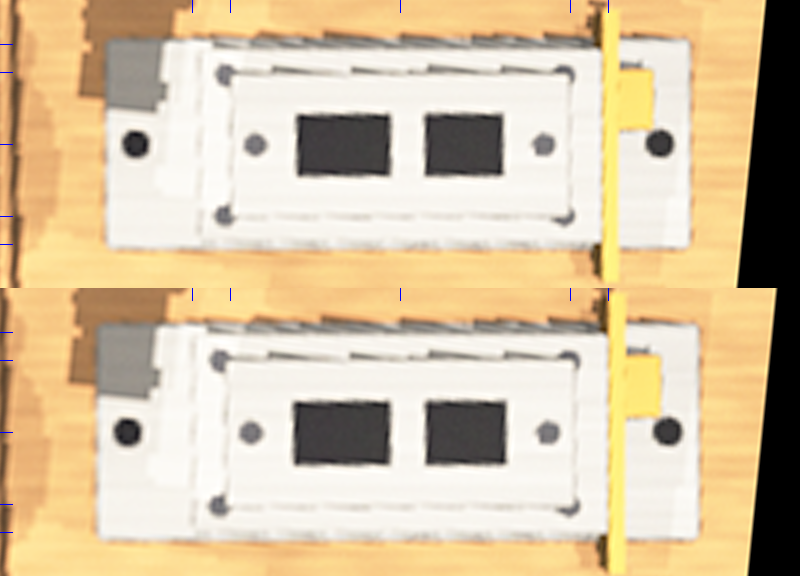

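The strike is centred to within 0.3 mm (231–571 px about 400). Knob last.

Run:
```python
from h import *
pick([386.7,-324.4],90,60,10,40)
place([551.2,31.5],90,52,55)
C,im,d=look("knob",np.array([551,32]),230,50,save="k2")
print(rect(C,d['region'],50) if d else 0)
a=[rectify(C,im,z,[551,31.6],5.75,100,36) for z in(50,42)]
cv2.imwrite("pics/r3.png",np.vstack(a)[...,::-1])
cv2.imwrite("pics/side3.png",get_image("side")[...,::-1]);print(get_obs()['t'])
```

```text
grip 30.40019913907218 39.55570148304105 [ 386.79303935 -324.47790382   10.28759834] [-1.0040726   1.03907898  2.31975099]
lifted 30.387379224970317 [-0.01198941 -0.42370611 -0.78636403] 56.1167
touch at 51 nominal 52 8.72504682416684 [551.46995881  31.47314384  52.24905123]
t 62.6833
(array([551.15344,  30.86213], dtype=float32), [np.float32(41.055374), np.float32(40.63513)], np.float32(-89.99438))
64.425
```

View pics/r3.png

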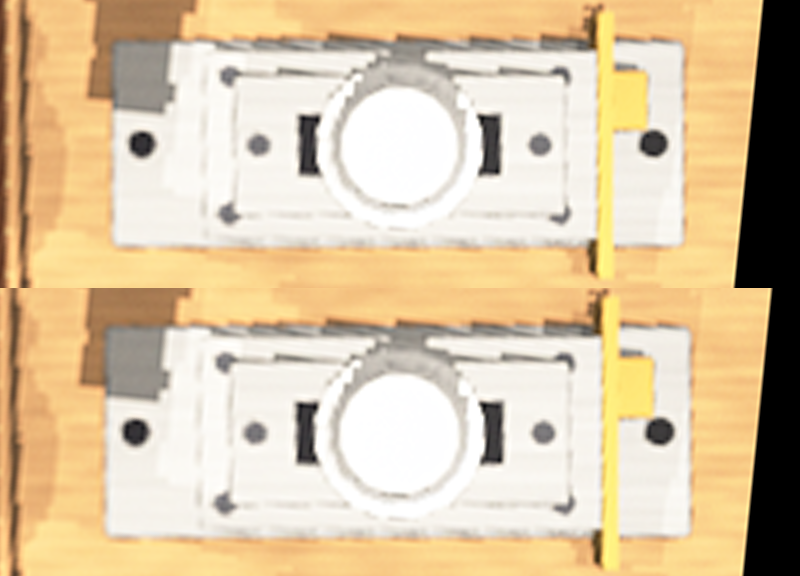

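View pics/side3.png

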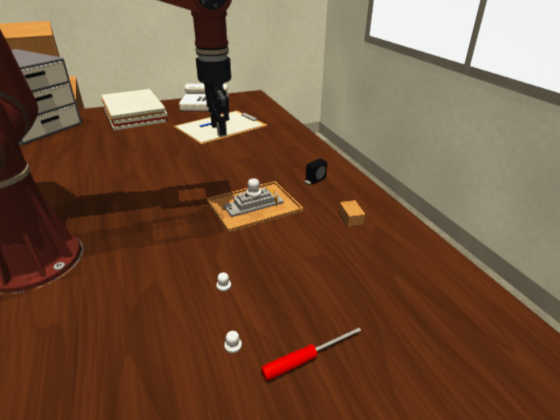

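The knob stands upright at (400,145) in the metric view, centred on the strike. In the side view the stack in the tray (255,200) is intact, the bystanders are unmoved, and the arm is clear.

```bash
python3 -c "
from station import *
print(sign_off())"
```

```text
the job is handed in; nothing more can be done
None
```

The lock set is stacked in the tray in the order asked, each part centred within about 1 mm on the one below and the long parts along the tray's long side; the job was handed in at about 64 s.

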